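Clamp the radio down: lever nut, adjuster screw, lever nut

TASK

The radio set rattles under its hold-down bracket. Loosen the lever nut by swinging its handle about an eighth of a turn anticlockwise (seen from above), turn the T-headed adjuster screw clockwise until the rubber foot presses on the radio with about 15 newtons, then swing the lever nut back clockwise until it is firmly tight, pushing the handle with about 12 newtons and never forcing anything, and let go. Do not turn the screw while the nut is tight, and leave the radio and the things around it where they are.

Things in the scene. Friction and masses are not known exactly. Their poses are not given: they have to be found in the camera images.
- bracket: C-shaped dark steel hold-down bracket fixed to the counter. Origin on the counter under the vertical axis of screw and nut, z up. Its post (40 x 50 mm, 116 mm high, centre 130 mm along its +x) stands behind the radio; an arm 50 mm wide (z 98 to 116 mm) reaches from it over the radio and carries screw, nut and plunger
- nut (a joint): the steel jam nut (66 mm across, on the screw axis, z 120 to 132 mm), in rad: 0 = just touching its seat, growing as it is loosened anticlockwise seen from above, to 1.2 at most. Starts tight, at about -0.02. A steady friction of about 0.35 N m (4 to 5 N at the handle) resists turning either way and keeps it where it is left
- lever: the handle of the nut: an upright round grey plastic grip 14 mm across, 80 mm from the screw axis, free from z 135 mm to 178 mm, at the end of a flat 16 mm wide steel arm from the nut. Origin on the grip's axis at z 150 mm; its x axis points away from the screw axis, z up. At joint nut = 0 the handle lies 160 degrees anticlockwise from the bracket's +x
- washer: fixed steel washer, 66 mm across, 4 mm thick, under the nut; origin on the screw axis at z 116 mm. The nut tightens against it: a stiff seat (from first touch to tight the handle moves only about 2 mm). Firmly tight = the handle was pushed clockwise with 9 to 15 N; 18 N is too much
- screw (a joint): the adjuster screw, in rad, growing clockwise seen from above (starts within 0.2 of 0; end stops -0.4 and 2.6). The head turns in place without rising or sinking; each rad drives the plunger down 8 mm. Steady friction about 0.24 N m, which keeps it where it is left; with the foot on the radio the torque grows by 0.008 N m per newton of foot force (0.12 N m at 15 N)
- screw_grip (a point): middle of the screw's T-shaped steel head, on the screw axis at z 162 mm. The head is a bar 50 mm long along this point's x, 14 mm thick along its y and 28 mm high (z 148 to 176 mm)
- spindle: the steel plunger, 16 mm across, that the screw drives straight down out of the arm, with a rubber foot 34 mm across and 8 mm thick at its lower end that gives 1 mm for each 12 N. Origin on the screw axis near the top of the foot. How far the foot is screwed on differs by up to 2 mm either way, so the start gap over the radio is 2 to 10 mm and contact must be felt
- radio: the grey loose radio set, 180 (x) x 160 (y) x 65 mm high, about 0.9 kg, standing on the counter under the foot. Origin at the centre of its underside; its dials face -x
- mug: bystander: white mug, 76 mm across, 88 mm high, origin at the centre of its underside
- handset: bystander: grey two-way handset lying on the counter, 168 x 52 x 26 mm, origin at the centre of its underside
- charger: bystander: grey battery charger with a black battery in it, 110 x 75 x 46 mm, origin at the centre of its underside

How it is judged (in metres and radians):
On the way, in this order (a step that is already met when the one before it is completed fails the run):
1. the lever nut is loosened by at least 0.5 rad (value of joint nut above 0.5 rad), for 0.2 s.
2. with the nut still loose, the screw is turned until the foot bears on the radio with 5 N or more (contact force between spindle and radio above 5 N and value of joint nut above 0.1 rad), for 0.3 s.
3. the nut is tight against the washer again (7 N or more at the seat) (contact force between lever and washer above 7 N), for 0.2 s.
At the end, for the whole second after the job is handed in: The foot presses on the radio with 5 to 28 N, the lever nut is tight on its washer (7 N or more left at the seat, which takes a push of about 8 N or more at the handle), the radio stands within 15 mm of where it was, at rest, and everything is let go (contact force between spindle and radio between 5 and 28 N and contact force between lever and washer above 7 N and value of joint nut below 0.02 rad and distance of radio from where it was at the start of the episode below 0.015 m and linear speed of radio below 0.01 m/s); the robot touches nothing.
It fails at once if the foot presses on the radio with more than 40 N (contact force between spindle and radio above 40 N).
It fails at once if the nut is overtightened (over 45 N at the seat, about 20 N at the handle) (contact force between lever and washer above 45 N).
It fails at once if the screw is turned while the nut is tight (contact force between lever and washer above 3 N and (velocity of joint screw above 0.2 rad/s or velocity of joint screw below -0.2 rad/s)).
It fails at once if the radio, mug, handset or charger is moved by more than 20 mm (distance of any of radio, mug, handset, charger from where it was at the start of the episode above 0.02 m).
It also fails if it takes over 72 s, if anything falls off the work surface, if the arm or the gripper's body presses on something with over 40 N, if the wrist force passes 120 N, or if a joint passes its speed limit or range.

ROBOT

A 6-joint arm with a two-finger parallel gripper is mounted at the origin on the work surface. World frame = base frame: x ahead of the robot, y to its left, z up, the work surface at z = 0. Lengths are in mm, angles in degrees, forces in N, time in s.
With the tool pointing down it reaches from about 275 to 725 mm from the base axis. Payload 15.9 kg.
Tool frame: the origin (TCP) lies on the centre line of the jaws, within the pads' length; the fingertips stand 22 mm ahead of it and the grasp point (between the pads) lies 3 mm ahead of it; z points along the fingers, y is the direction in which the jaws open and shut (so a half turn about z gives the same grasp; the last joint's range is limited). The gripper opens to 85 mm and grips with 20 to 120 N. Pads are 22 mm wide; open, the fingers measure 114 mm over their backs; the gripper's body (76 mm by 85 mm) begins 54 mm behind the grasp point. The pads swing forward as they close: fully open they stand 13 mm farther back than shut.
Start: joints at [-64.515, 12.198, -1.971, 75.831, 0, 90], TCP at [215.131, -451.336, 253.306] pointing down, gripper open.
Joint ranges: [-170.91, 170.91], [-42.67, 98.43], [-65.05, 77.54], [-120.47, 116.71], [-90, 82.35], [-180, 180]. Speed limits (degrees/s): [108.29, 108.29, 136.94, 147.25, 180, 180].

INTERFACE

Orientations are given as [roll, pitch, yaw] about the fixed x, y, z axes, in that order (R = Rz(yaw) Ry(pitch) Rx(roll)).
In Python, from station import env gives the robot as it stands.
- The arm moves only by the tool servo_tool, never from a script. Its argument "deltas" is a list of rows, each a list of 4 numbers: the shift along the tool's x, y, z in units of 30 mm (1.0 is 30 mm), then the turn about the tool's z in degrees. In form: [[dx, dy, dz, turn], ...]. A call has exactly 8 rows; each row shifts and turns the commanded pose from where the row before left it, along the tool's axes as they then stand; what a row does not reach is not made up. A row lasts 1/10 s, in which the tool goes at most 50 mm and 8.59 degrees, less where a joint would pass 70% of its speed; a pose out of reach is approached as far as the arm can. A call is refused whole if a number of a shift passes 1 or a number of a turn 8.59, either way. A call with a gripper value outside its range is refused whole. "hand" is the closure, from 0 (fully open) to 1 (shut), set as the call begins (left out, the last holds). The fingers move at their own pace and stop on an object; "squeeze" is the grip in N (left out, the last holds). Time passes only in rows, so rows that do not move let the fingers close, or fill a call up. It gives the time, the measured TCP pose, the force and the opening at its end, in the units of the state.
- env.read_state(): the state, without advancing time (a new reading comes with each control period).
- env.snapshot(name): name is "side" or "top" or "wrist"; returns the picture (420x560x3 uint8, red, green, blue); there is no depth.
- env.calibration(name): a dict with "fx", "fy", "cx", "cy" (pixels), "xyz" and "orientation" of the camera in the world. Camera axes: x right, y up, looking along -z (the intrinsics and any distortion apply to the point x, -y, -z); pixel columns grow to the right and rows downward; lengths in mm; the calibration is good to about 2 mm. A picture is of the moment at which its call begins: read the wrist's pose just before it. calibration takes no time and is no camera call; for the wrist camera it gives the pose at the moment of the call.
- env.sign_off(): hands the job in, once; it reports no verdict.
The state is a dict: "t": time; "joints": joint angles; "joint_velocities": joint speeds; "joint_torque": joint torques, N m; "eef_pos": TCP position; "tool_rot": TCP orientation; "force": force on the tool from outside, world axes, zero at the start; "moment": the same for the moment, N m; "width": finger opening in mm.
Only numpy, scipy, OpenCV 4.12 (cv2) and the standard library are available. Lean on these libraries where they do the work, as an engineer would, in place of code of your own. Each camera call takes 0.05 s, during which the arm holds its last target. There are 200 camera calls.

## Working session

There is one attempt and no reset: what is moved stays moved. The work goes in short steps, Python scripts to look and compute and a tool call to move; the robot and the scene stay as the last step left them, time stands still between calls to the robot, and variables do not carry over. Pictures are saved under pics/ and viewed, about 8 in all and at most 12, crops included, and the job is handed in when it is done.

Besides the shell and the picture viewer there is one more tool, called after "Call:" by a JSON object that holds its "op" and its "data". servo_tool: Moves the arm, as the interface text tells. Its arguments: {"type":"object","properties":{"deltas":{"type":"array","items":{"type":"array","items":{"type":"number"}}},"hand":{"type":"number"},"squeeze":{"type":"number"}},"required":["deltas"]}

```bash
mkdir -p pics; ls; python3 - <<'E'
from station import env
import cv2
s=env.read_state(); print(s)
for n in("top","side","wrist"):
    print(n,env.calibration(n)); cv2.imwrite(f"pics/{n}0.png",env.snapshot(n)[:,:,::-1])
E
```

```text
pics
{'t': 0.0, 'joints': array([-6.45172121e+01,  1.22245554e+01, -2.00883420e+00,  7.58318433e+01,
        7.05144246e-04,  9.00011989e+01]), 'joint_velocities': array([-0.03214178,  0.00949311, -0.00246829, -0.05507347,  0.12616808,
        0.16618762]), 'joint_torque': array([ 1.87633617e-03, -6.86161280e+01,  4.87117517e+01,  1.75249286e-02,
       -1.36339725e-05, -3.44612509e-06]), 'eef_pos': array([ 214.98369438, -451.06296548,  252.81420141]), 'tool_rot': array([-1.79934767e+02, -7.03778750e-04,  2.54815882e+01]), 'force': array([ 0.92970995, -0.12130578,  0.89396342]), 'moment': array([ 0.0365525 , -0.02239076,  0.0144834 ]), 'width': 85.31544917220671}
top {'fx': 389.6909932958741, 'fy': 389.6909932958741, 'cx': 279.663880142425, 'cy': 210.2165541729009, 'xyz': array([ 546.07227182,   87.92979518, 1052.95857714]), 'orientation': array([  5.51526815,  -0.39502274, -90.10380326])}
side {'fx': 456.53143415288054, 'fy': 456.53143415288054, 'cx': 273.42950148613164, 'cy': 203.22848011000067, 'xyz': array([ 391.63380932, -605.43684805,  909.44546903]), 'orientation': array([ 42.79228595,  -0.33837103, -20.08276195])}
wrist {'fx': 352.38978247054774, 'fy': 352.38978247054774, 'cx': 276.2348414692179, 'cy': 213.2665627523624, 'xyz': array([ 276.9619343 , -422.25831176,  373.26705723]), 'orientation': array([-1.57636017e+01,  6.17961373e-02, -6.45516046e+01])}
```

View pics/top0.png

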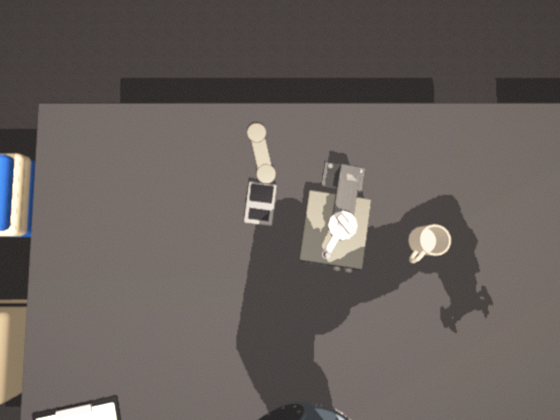

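View pics/side0.png

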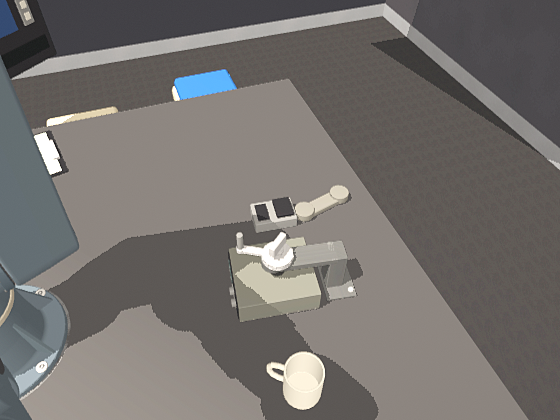

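The top view shows the nut disc near (343,225), the handle near (327,255) and the mug at (430,240). The side view shows the grip at (239,240) and the T-head at (280,243). I'll enlarge both to measure them.

```bash
python3 - <<'E'
import cv2, numpy as np
a=cv2.imread("pics/top0.png")[150:280,290:385]; b=cv2.imread("pics/side0.png")[215:325,215:365]
A=cv2.resize(a,None,fx=4,fy=4,interpolation=3);B=cv2.resize(b,None,fx=2.8,fy=2.8,interpolation=3)
im=np.zeros((520,800,3),np.uint8); im[:A.shape[0],:380]=A; im[:B.shape[0],380:380+B.shape[1]]=B[:, :420]
cv2.imwrite("pics/crop1.png",np.clip(im*1.3,0,255).astype(np.uint8))
E
```

```text
(no output)
```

View pics/crop1.png

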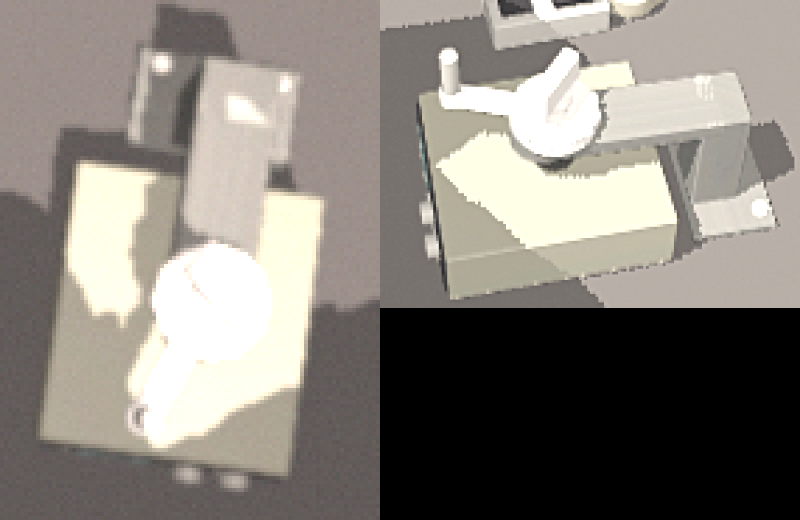

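```bash
cat > h.py <<'E'
import numpy as np
from scipy.spatial.transform import Rotation as R
def ray(cal,u,v,z):
    d=R.from_euler('xyz',cal['orientation'],degrees=True).as_matrix()@np.array([(u-cal['cx'])/cal['fx'],-(v-cal['cy'])/cal['fy'],-1])
    p=cal['xyz']; return p+d*(z-p[2])/d[2]
def proj(cal,p):
    q=R.from_euler('xyz',cal['orientation'],degrees=True).as_matrix().T@(np.array(p)-cal['xyz'])
    return cal['cx']-cal['fx']*q[0]/q[2], cal['cy']+cal['fy']*q[1]/q[2]
E
python3 - <<'E'
from station import env
from h import *
np.set_printoptions(precision=1,suppress=True)
T=env.calibration("top");S=env.calibration("side")
t=lambda x,y:(290+x/4,150+y/4)
s=lambda x,y:(215+(x-380)/2.8,215+y/2.8)
for n,c,p,z in[("nut top",T,t(212,302),132),("nut side",S,s(555,110),132),("grip T",T,t(138,417),178),("grip S",S,s(449,53),178),
 ("armrearL",T,t(203,60),116),("armrearR",T,t(298,73),116),("armsideL",T,t(188,215),116),("armsideR",T,t(262,235),116),
 ("armrearL S",S,s(735,73),116),("armrearR S",S,s(750,122),116),
 ("bar S a",S,s(570,50),176),("bar S b",S,s(549,100),176),("mug",T,(428,240),88),("radio a",T,t(78,160),65),("radio b",T,t(323,197),65),("radio c",T,t(42,438),65),("radio d",T,t(290,474),65)]:
    print(n,ray(c,*p,z))
E
```

```text
nut top [598.5 -68.5 132. ]
nut side [600.9 -71.4 132. ]
grip T [531.6 -18.2 178. ]
grip S [533.4 -28.2 178. ]
armrearL [747.5 -68.3 116. ]
armrearR [ 739.4 -126.3  116. ]
armsideL [652.1 -57.6 116. ]
armsideR [ 639.9 -102.2  116. ]
armrearL S [750.9 -74.7 116. ]
armrearR S [ 740.9 -121.3  116. ]
bar S a [618.5 -54.1 176. ]
bar S b [588.1 -91.9 176. ]
mug [ 564.7 -286.1   88. ]
radio a [693.4   4.4  65. ]
radio b [ 669.4 -152.1   65. ]
radio c [516.8  28.7  65. ]
radio d [ 494.  -127.1   65. ]
```

Call:
{"op": "servo_tool", "data": {"deltas": [[0.6,-0.3,0,0],[0.97,-0.5,0,0],[0.97,-0.5,0,0],[0.97,-0.5,0,0],[0.97,-0.5,0,0],[0.97,-0.5,0,0],[0.97,-0.5,0,0],[0.97,-0.5,0,0]], "hand": 0.4}}

```text
t: 0.95
eef_pos: [366.7, -251.8, 253.2]
tool_rot: [-180.0, 0.0, 25.5]
force: [0.2, -1.1, -0.4]
width: 51.4
```

Call:
{"op": "servo_tool", "data": {"deltas": [[0.97,-0.5,0,3.5],[0.97,-0.5,0,0],[0.97,-0.5,0,0],[0.97,-0.5,0,0],[0.97,-0.5,0,0],[0.97,-0.5,0,0],[0.97,-0.5,0,0],[0.6,-0.3,0,0]]}}

```text
t: 1.75
eef_pos: [528.5, -61.3, 252.9]
tool_rot: [-180.0, 0.0, 22.1]
force: [-0.1, 0.3, -0.3]
width: 51.1
```

Call:
{"op": "servo_tool", "data": {"deltas": [[0,0,0,7],[0,0,0,7],[0,0,0,7],[0,0,0,7],[0,0,0,7],[0,0,0,7],[0,0,0,7],[0,0,0,5]]}}

```text
t: 2.55
eef_pos: [494.0, -175.1, 253.1]
tool_rot: [-174.6, 1.0, -22.5]
force: [0.0, 0.1, -0.3]
width: 51.3
```

```bash
python3 - <<'E'
from station import env
import cv2
s=env.read_state(); print(s['t'],s['joints'],s['eef_pos'],s['tool_rot'],s['force'],s['moment'],s['width'])
print(env.calibration("wrist"))
cv2.imwrite("pics/w1.png",env.snapshot("wrist")[:,:,::-1])
E
```

```text
2.55 [-22.55160739  15.95072479   2.66340051  77.75436106   5.41818209
 179.94352992] [ 494.04977083 -175.14533697  253.06894174] [-174.58079833    1.0363527   -22.49538042] [ 0.01972225  0.09687955 -0.31311415] [-0.03706983 -0.03770337 -0.03799246] 51.31667619354601
{'fx': 352.38978247054774, 'fy': 352.38978247054774, 'cx': 276.2348414692179, 'cy': 213.2665627523624, 'xyz': array([ 555.01780584, -213.30532014,  371.639585  ]), 'orientation': array([ -16.79250851,    5.37954124, -112.63677997])}
```

View pics/w1.png

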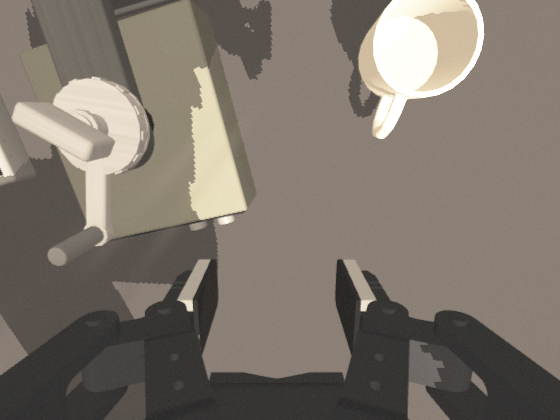

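The wrist view shows the grip top at (58,256), the nut disc near (100,127) and the bar running from (25,110) to (100,145). Joint 6 has hit its limit, so I'll turn the tool round to the equivalent half-turn grasp.

Call:
{"op": "servo_tool", "data": {"deltas": [[0,0,0,-8.5],[0,0,0,-8.5],[0,0,0,-8.5],[0,0,0,-8.5],[0,0,0,-8.5],[0,0,0,-8.5],[0,0,0,-8.5],[0,0,0,-8.5]]}}

```text
t: 3.4
eef_pos: [494.7, -173.5, 253.1]
tool_rot: [-177.1, -4.6, 45.9]
force: [0.0, 0.9, 0.2]
width: 50.9
```

Call:
{"op": "servo_tool", "data": {"deltas": [[0,0,0,-8.5],[0,0,0,-8.5],[0,0,0,-8.5],[0,0,0,-8.5],[0,0,0,-8.5],[0,0,0,-8.5],[0,0,0,-8.5],[0,0,0,-8.5]]}}

```text
t: 4.2
eef_pos: [494.7, -173.5, 253.0]
tool_rot: [176.8, -4.5, 114.1]
force: [-0.5, -0.2, -1.0]
width: 51.0
```

Call:
{"op": "servo_tool", "data": {"deltas": [[0,0,0,-8.5],[0,0,0,-8.5],[0,0,0,-8.5],[0,0,0,-8.5],[0,0,0,-8.5],[0,0,0,0],[0,0,0,0],[0,0,0,0]]}}

```text
t: 5.0
eef_pos: [494.7, -173.5, 253.2]
tool_rot: [174.7, -1.2, 156.0]
force: [-1.5, 0.7, -0.5]
width: 51.4
```

```bash
python3 - <<'E'
from station import env
from h import *
s=env.read_state(); print(s['t'],s['joints'],s['eef_pos'],s['tool_rot'],s['force'],s['moment'],s['width'])
T={'fx': 352.38978247054774, 'fy': 352.38978247054774, 'cx': 276.2348414692179, 'cy': 213.2665627523624, 'xyz': np.array([ 555.01780584, -213.30532014,  371.639585  ]), 'orientation': np.array([ -16.79250851,    5.37954124, -112.63677997])}
for n,p,z in[("grip",(58,256),178),("nut",(100,127),132),("bar a",(25,110),176),("bar b",(102,147),176)]: print(n,ray(T,*p,z))
E
```

```text
5.0 [-22.33757046  15.93865752   2.67233411  77.74997855   5.37427561
   1.65423319] [ 494.70981203 -173.54447033  253.21825474] [174.65716519  -1.17079839 156.01512617] [-1.46804445  0.7436092  -0.52960009] [-0.04801452 -0.01180591  0.06329714] 51.37681670896315
grip [531.78406833 -32.1449357  178.        ]
nut [598.7902849  -73.56875842 132.        ]
bar a [616.10963591 -62.43042076 176.        ]
bar b [580.56663608 -94.44341978 176.        ]
```

Over-turning at the joint limit left the commanded tool tilted by about 5° (joint 5 at 5.4°). To undo it, I'll do the mirror image and over-turn gently at the opposite joint-6 limit, in free space.

Call:
{"op": "servo_tool", "data": {"deltas": [[0,0,0,-8.5],[0,0,0,-8.5],[0,0,0,-8.5],[0,0,0,-8.5],[0,0,0,-8.5],[0,0,0,-8.5],[0,0,0,-8.5],[0,0,0,-8.5]]}}

```text
t: 5.8
eef_pos: [494.7, -173.6, 253.2]
tool_rot: [176.9, 4.5, -135.8]
force: [-0.0, -0.1, -0.3]
width: 51.3
```

Call:
{"op": "servo_tool", "data": {"deltas": [[0,0,0,-8.5],[0,0,0,-8.5],[0,0,0,-8.5],[0,0,0,-8.5],[0,0,0,-8.5],[0,0,0,-8.5],[0,0,0,-8.5],[0,0,0,-8.5]]}}

```text
t: 6.6
eef_pos: [494.7, -173.6, 253.3]
tool_rot: [-176.9, 4.5, -67.5]
force: [0.1, 0.3, -0.1]
width: 51.5
```

Call:
{"op": "servo_tool", "data": {"deltas": [[0,0,0,-8.5],[0,0,0,-8.5],[0,0,0,-8.5],[0,0,0,-8.5],[0,0,0,-8.5],[0,0,0,-7],[0,0,0,-7],[0,0,0,0]]}}

```text
t: 7.4
eef_pos: [510.3, -122.4, 253.4]
tool_rot: [-176.9, 0.1, -15.4]
force: [0.4, 0.1, 0.3]
width: 51.3
```

```bash
python3 - <<'E'
from station import env
s=env.read_state(); print(s['t'],s['joints'],s['eef_pos'],s['tool_rot'])
E
```

```text
7.4 [ -15.20012083   15.20349892    1.85203379   76.73314537    3.06421347
 -179.78782399] [ 510.28940473 -122.38033492  253.36276117] [-1.76936120e+02  9.59517973e-02 -1.54119938e+01]
```

It's working: j5 has dropped from 5.4 to 3.1.

Call:
{"op": "servo_tool", "data": {"deltas": [[0,0,0,-5],[0,0,0,-5],[0,0,0,-2],[0,0,0,0],[0,0,0,0],[0,0,0,0],[0,0,0,0],[0,0,0,0]]}}

```text
t: 8.2
eef_pos: [519.5, -71.8, 253.3]
tool_rot: [-179.5, -0.3, -8.2]
force: [1.4, -0.3, -0.4]
width: 51.3
```

```bash
python3 - <<'E'
from station import env
s=env.read_state(); print(s['t'],s['joints'],s['eef_pos'],s['tool_rot'])
E
```

```text
8.2 [  -8.13110994   14.81448348    1.38694173   76.24932259    0.47526681
 -179.93500585] [519.45863616 -71.75759119 253.28599116] [-179.52436695   -0.32259633   -8.19610289]
```

Call:
{"op": "servo_tool", "data": {"deltas": [[0,0,0,8.5],[0,0,0,8.5],[0,0,0,8.5],[0,0,0,8.5],[0,0,0,8.5],[0,0,0,8.5],[0,0,0,8.5],[0,0,0,8.5]]}}

```text
t: 9.0
eef_pos: [519.5, -71.5, 253.3]
tool_rot: [-179.5, 0.3, -76.5]
force: [-0.3, 0.8, 0.3]
width: 50.9
```

Call:
{"op": "servo_tool", "data": {"deltas": [[0,0,0,8.5],[0,0,0,8.5],[0,0,0,8.5],[0,0,0,8.5],[0,0,0,8.5],[0,0,0,8.5],[0,0,0,8.5],[0,0,0,8.5]]}}

```text
t: 9.8
eef_pos: [519.5, -71.5, 253.3]
tool_rot: [179.9, 0.6, -144.5]
force: [0.4, 0.5, -0.5]
width: 51.5
```

Call:
{"op": "servo_tool", "data": {"deltas": [[0,0,0,8.5],[0,0,0,8.5],[0,0,0,8.5],[0,0,0,8.5],[0,0,0,8.5],[0,0,0,8.5],[0,0,0,8.5],[0,0,0,8.2]]}}

```text
t: 10.6
eef_pos: [519.5, -71.5, 253.3]
tool_rot: [179.4, 0.1, 147.8]
force: [-0.1, -0.1, 0.8]
width: 51.6
```

```bash
python3 - <<'E'
from station import env
import cv2
s=env.read_state(); print(s['t'],s['joints'],s['eef_pos'],s['tool_rot'])
print(env.calibration("wrist"))
cv2.imwrite("pics/w2.png",env.snapshot("wrist")[:,:,::-1])
E
```

```text
10.6 [-8.09876161 14.81080814  1.38729673 76.25080399  0.47330675 24.11109778] [519.48875803 -71.47297913 253.32196113] [1.79434945e+02 1.03924803e-01 1.47790973e+02]
{'fx': 352.38978247054774, 'fy': 352.38978247054774, 'cx': 276.2348414692179, 'cy': 213.2665627523624, 'xyz': array([460.64301792, -36.37692897, 373.56431117]), 'orientation': array([-15.77019384,  -0.51761986,  57.75331896])}
```

View pics/w2.png

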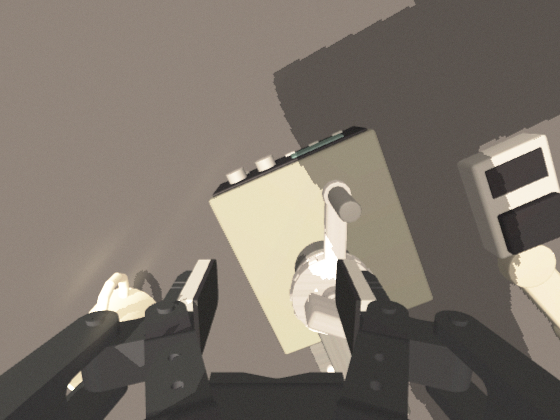

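The wrist view shows the grip top at (349,211), the grip foot near (337,190) and the nut disc centred near (331,291).

```bash
python3 - <<'E'
from station import env
from h import *
s=env.read_state();W=env.calibration("wrist")
g=ray(W,349,211,178);n=ray(W,331,291,132);print(g,n,np.linalg.norm(g[:2]-n[:2]))
M=R.from_euler('xyz',s['tool_rot'],degrees=True).as_matrix()
for t in([532,-29.5,253],[531,-30,206]): print(M.T@(np.array(t)-s['eef_pos'])/30)
for a in(145,147,149):print(a,np.array([599.5,-71])+80*np.array([np.cos(np.radians(a)),np.sin(np.radians(a))]))
E
```

```text
[530.04044558 -28.27580943 178.        ] [593.82937174 -69.22125317 132.        ] 75.79944897062023
[0.40593614 1.40191972 0.02287989]
[0.42759591 1.35443343 1.58912037]
145 [533.96783646 -25.11388509]
147 [532.40635456 -27.4288772 ]
149 [530.92661594 -29.79695401]
```

Call:
{"op": "servo_tool", "data": {"deltas": [[0.1,0.35,0,0],[0.11,0.35,0,0],[0.1,0.35,0,0],[0.1,0.34,0,0],[0,0,0,0],[0,0,0.3,0],[0,0,0.6,0],[0,0,0.6,0]]}}

```text
t: 11.45
eef_pos: [531.3, -29.3, 207.7]
tool_rot: [179.4, 0.1, 148.2]
force: [-0.5, -0.3, 0.3]
width: 51.0
```

Call:
{"op": "servo_tool", "data": {"deltas": [[0,0,0.4,0],[0,0,0.4,0],[0,0,0.4,0],[0,0,0.3,0],[0,0,0,0],[0,0,0,0],[0,0,0,0],[0,0,0,0]]}}

```text
t: 12.25
eef_pos: [532.0, -28.6, 164.2]
tool_rot: [179.4, 0.2, 148.2]
force: [-0.0, 0.9, -0.3]
width: 51.0
```

Call:
{"op": "servo_tool", "data": {"deltas": [[0,0,0,0],[0,0,0,0],[0,0,0,0],[0,0,0,0],[0,0,0,0],[0,0,0,0],[0,0,0,0],[0,0,0,0]], "hand": 0.7, "squeeze": 20}}

```text
t: 13.05
eef_pos: [531.7, -28.6, 163.7]
tool_rot: [179.4, 0.1, 148.2]
force: [-0.6, 0.1, -0.7]
width: 25.2
```

```bash
python3 - <<'E'
from station import env
import cv2
s=env.read_state(); print(s['t'],s['joints'],s['eef_pos'],s['tool_rot'],s['force'],s['moment'],s['width'])
cv2.imwrite("pics/w3.png",env.snapshot("wrist")[:,:,::-1])
E
```

```text
13.05 [-3.32605581 17.55124016 -8.03107644 64.054651    0.44091312 28.49864428] [531.68225377 -28.63604858 163.68317491] [1.79439299e+02 1.08671019e-01 1.48176165e+02] [-0.63457867  0.12104161 -0.71428302] [0.05619687 0.01695132 0.0548725 ] 25.193836097903755
```

View pics/w3.png

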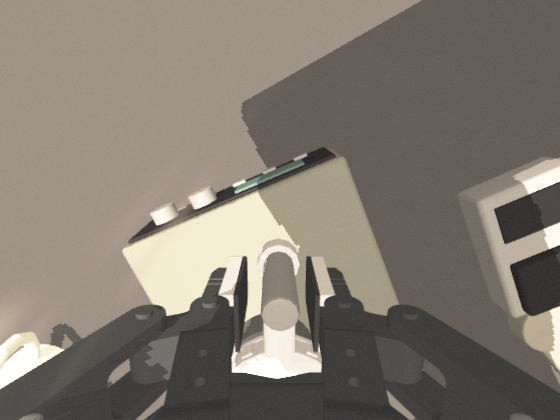

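The handle is centred between the jaws. Next I'll loosen the nut (-y, anticlockwise arc).

Call:
{"op": "servo_tool", "data": {"deltas": [[0,-0.1,0,0],[0,-0.09,0,0],[-0.006,-0.18,0,-4],[-0.006,-0.18,0,-4],[-0.006,-0.186,0,-4],[-0.006,-0.186,0,-4],[-0.006,-0.186,0,-4],[-0.006,-0.186,0,-4]]}}

```text
t: 13.9
eef_pos: [517.9, -64.4, 163.6]
tool_rot: [179.5, 0.4, 172.3]
force: [3.0, 4.7, 0.3]
width: 25.4
```

Call:
{"op": "servo_tool", "data": {"deltas": [[-0.006,-0.186,0,-4],[-0.006,-0.186,0,-4],[-0.006,-0.186,0,-4],[-0.006,-0.186,0,-4],[-0.006,-0.186,0,-4],[0,0,0,0],[0,0,0,0],[0,0,0,0]]}}

```text
t: 14.7
eef_pos: [518.3, -92.1, 163.1]
tool_rot: [179.7, 0.5, -167.9]
force: [-0.6, 0.2, 0.8]
width: 25.7
```

```bash
python3 - <<'E'
from station import env
from h import *
s=env.read_state(); print(s['t'],s['joints'],s['eef_pos'],s['tool_rot'],s['force'],s['moment'],s['width'])
d=s['eef_pos'][:2]-[599,-71];print(np.hypot(*d),np.degrees(np.arctan2(d[1],d[0])))
E
```

```text
14.7 [-10.34199886  16.94285128  -8.9520091   63.80632008   0.47477846
 -22.42369824] [518.31341237 -92.1129934  163.12343062] [ 179.67510424    0.45732992 -167.91835919] [-0.59393806  0.22849728  0.83522625] [ 0.00481232 -0.02484671  0.02557089] 25.748515134394772
83.40314091393665 -165.33637180095707
```

Loosened by about 43° (0.74 rad), and the push force was about 5.5 N, as the task says. Next I'll retreat upwards and go above the screw head.

Call:
{"op": "servo_tool", "data": {"deltas": [[0,0.15,0,0],[0,0,-0.4,0],[0,0,-0.6,0],[0,0,-0.6,0],[0,0,-0.6,0],[0,0,0,0],[-0.4,0,0,-6.5],[0,0,0,-6.5]]}}

```text
t: 15.5
eef_pos: [529.5, -85.4, 229.2]
tool_rot: [179.8, 0.5, -154.6]
force: [-0.5, -0.9, 0.6]
width: 25.7
```

Call:
{"op": "servo_tool", "data": {"deltas": [[-0.5,0,0,-6.5],[-0.5,0,0,-6.5],[-0.5,0,0,-6.5],[-0.4,0,0,-6.5],[0,0,0,0],[0,0,0,0],[0,0,0,0],[0,0,0,0]], "hand": 0.5}}

```text
t: 16.3
eef_pos: [575.1, -54.1, 229.9]
tool_rot: [-180.0, 0.6, -128.9]
force: [-0.3, 0.1, -0.8]
width: 43.0
```

```bash
python3 - <<'E'
from station import env
from h import *
s=env.read_state(); print(s['t'],s['joints'],s['eef_pos'],s['tool_rot'],s['force'],s['moment'],s['width'])
M=R.from_euler('xyz',s['tool_rot'],degrees=True).as_matrix()
print(M.T@(np.array([599.5,-71,230])-s['eef_pos'])/30)
E
```

```text
16.3 [ -5.60678978  21.45739218   7.18914019  75.38546245   0.45419836
 -56.66802795] [575.10843473 -54.12007721 229.92455373] [-179.9602478     0.5697606  -128.93719162] [-0.32230819  0.08027133 -0.84095375] [0.00353895 0.01388272 0.00343855] 43.038475033436754
[-0.07333871 -0.98603817 -0.00110156]
```

Call:
{"op": "servo_tool", "data": {"deltas": [[0,-0.3,0,0],[-0.07,-0.4,0,0],[0,-0.28,0,0],[0,0,0,0],[0,0,0,0],[0,0,0,0],[0,0,0,0],[0,0,0,0]]}}

```text
t: 17.1
eef_pos: [599.5, -70.4, 230.0]
tool_rot: [-180.0, 0.6, -128.8]
force: [-0.1, 0.0, -0.4]
width: 43.2
```

```bash
python3 - <<'E'
from station import env
import cv2
s=env.read_state(); print(s['t'],s['eef_pos'],s['tool_rot'])
print(env.calibration("wrist"))
cv2.imwrite("pics/w4.png",env.snapshot("wrist")[:,:,::-1])
E
```

```text
17.1 [599.54193249 -70.379883   229.98668472] [-179.95600873    0.57521408 -128.81337558]
{'fx': 352.38978247054774, 'fy': 352.38978247054774, 'cx': 276.2348414692179, 'cy': 213.2665627523624, 'xyz': array([ 555.72065534, -125.25676162,  349.69333989]), 'orientation': array([-1.62290020e+01,  1.39990613e-02,  1.41151793e+02])}
```

View pics/w4.png

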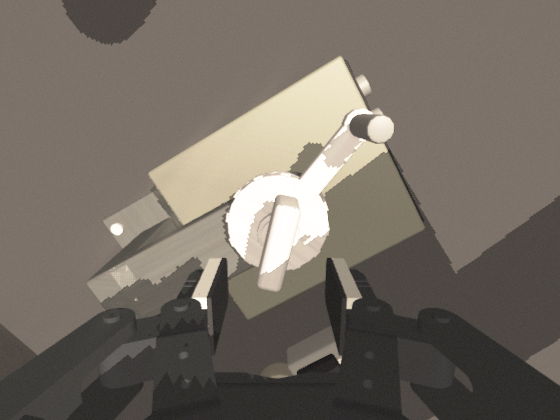

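The view shows the bar's top face from about (287,199) to (271,289), the nut disc centred at (278,222) and the grip top at (379,129).

```bash
python3 - <<'E'
from station import env
from h import *
s=env.read_state();W=env.calibration("wrist")
a=ray(W,287.5,199,176);b=ray(W,271,289,176);n=ray(W,278,222,132);g=ray(W,379,129,178)
d=a-b;print(a,b,(a+b)/2,np.hypot(*d[:2]),"bar dir",np.degrees(np.arctan2(d[1],d[0])),"nut",n,"grip",g,np.hypot(*(g-n)[:2]),np.degrees(np.arctan2(*(g-n)[1::-1])))
M=R.from_euler('xyz',s['tool_rot'],degrees=True).as_matrix()
print(M.T@(a-b),M.T@((a+b)/2-s['eef_pos']))
E
```

```text
[578.31819652 -88.21846526 176.        ] [616.82291128 -54.09289522 176.        ] [597.5705539  -71.15568024 176.        ] 51.45063253828008 bar dir -138.4503944256127 nut [598.34673696 -70.65670427 132.        ] grip [523.05176747 -88.23300902 178.        ] 77.31920149058847 -166.86058084627513
[50.72190893  8.61329635 -0.51640021] [ 2.38747325  1.11128894 53.96873667]
```

Call:
{"op": "servo_tool", "data": {"deltas": [[0.035,0.023,0,5],[0,0,0,4.6],[0,0,0.4,0],[0,0,0.5,0],[0,0,0.5,0],[0,0,0.4,0],[0,0,0.37,0],[0,0,0,0]]}}

```text
t: 17.95
eef_pos: [598.1, -70.3, 163.0]
tool_rot: [179.8, 0.5, -138.4]
force: [-1.2, -0.4, -0.1]
width: 42.5
```

Call:
{"op": "servo_tool", "data": {"deltas": [[0,0,0,0],[0,0,0,0],[0,0,0,0],[0,0,0,0],[0,0,0,0],[0,0,0,0],[0,0,0,0],[0,0,0,0]], "hand": 1, "squeeze": 50}}

```text
t: 18.75
eef_pos: [598.6, -70.0, 165.4]
tool_rot: [179.9, 0.6, -138.4]
force: [-5.7, 4.3, 1.9]
width: 22.8
```

```bash
cat >> h.py <<'E'
def rd(env,n=4):
    L=[]
    for i in range(n):
        if i: env.snapshot("top")
        L.append(env.read_state())
    s=L[-1]; np.set_printoptions(precision=3,suppress=True)
    print(s['t'],s['joints'],s['eef_pos'],s['tool_rot'],round(s['width'],1),'F',np.mean([l['force'] for l in L],0),'M',np.mean([l['moment'] for l in L],0),'sdMz',np.std([l['moment'][2] for l in L]),'tau6',np.mean([l['joint_torque'][5] for l in L]))
E
python3 -c "
from station import env
from h import *
rd(env)"
```

```text
18.9 [ -6.917  25.654   4.077  68.103   0.511 -48.529] [598.632 -69.988 165.43 ] [ 179.901    0.594 -138.387] 22.3 F [-5.82   4.067  2.58 ] M [0.836 1.093 0.056] sdMz 0.03181923553784635 tau6 0.027349672454874963
```

Call:
{"op": "servo_tool", "data": {"deltas": [[0,0,0,0],[0,0,0,0],[0,0,0,0],[0,0,0,0],[0,0,0,0],[0,0,0,0],[0,0,0,0],[0,0,0,0]]}}

```text
t: 19.7
eef_pos: [598.7, -70.0, 165.4]
tool_rot: [179.9, 0.6, -138.4]
force: [-5.8, 3.1, 2.7]
width: 22.3
```

```bash
python3 -c "
from station import env
from h import *
import cv2
rd(env,2)
cv2.imwrite('pics/w5.png',env.snapshot('wrist')[:,:,::-1])"
```

```text
19.75 [ -6.917  25.653   4.077  68.101   0.513 -48.529] [598.646 -69.973 165.437] [ 179.901    0.598 -138.387] 22.7 F [-5.871  3.524  2.925] M [0.815 1.143 0.022] sdMz 0.018845200419649346 tau6 0.027371914184186608
```

View pics/w5.png

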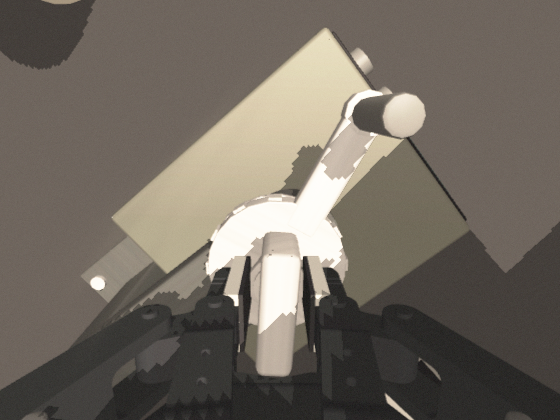

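The pads have closed on a collar (22 mm) below the bar. The bar itself, near (281,300), is still free between them. I'll open, rise 7 mm and close again.

Call:
{"op": "servo_tool", "data": {"deltas": [[0,0,0,0],[0,0,0,0],[0,0,0,0],[0,0.017,-0.1,0],[0,0,-0.14,0],[0,0,0,0],[0,0,0,0],[0,0,0,0]], "hand": 0.6}}

```text
t: 20.6
eef_pos: [598.5, -70.1, 171.9]
tool_rot: [179.9, 0.6, -138.4]
force: [0.2, -0.4, -0.1]
width: 34.5
```

Call:
{"op": "servo_tool", "data": {"deltas": [[0,0,0,0],[0,0,0,0],[0,0,0,0],[0,0,0,0],[0,0,0,0],[0,0,0,0],[0,0,0,0],[0,0,0,0]], "hand": 1, "squeeze": 50}}

```text
t: 21.4
eef_pos: [598.6, -69.8, 172.6]
tool_rot: [179.9, 0.6, -138.4]
force: [-4.2, 1.5, 9.1]
width: 13.1
```

```bash
python3 -c "
from station import env
from h import *
rd(env)"
```

```text
21.55 [ -6.901  25.432   4.781  68.979   0.502 -48.486] [598.609 -69.854 172.557] [ 179.944    0.621 -138.413] 13.2 F [-3.735  1.493  8.307] M [0.696 0.422 0.01 ] sdMz 0.018074195354244156 tau6 0.00016854840851010522
```

Gripped (13 mm). Now turn the screw clockwise while watching Mz.

Call:
{"op": "servo_tool", "data": {"deltas": [[0,0,0,1.5],[0,0,0,1.5],[0,0,0,1.5],[0,0,0,1.5],[0,0,0,1.5],[0,0,0,1.5],[0,0,0,1.5],[0,0,0,1.5]]}}

```text
t: 22.35
eef_pos: [598.5, -69.6, 172.6]
tool_rot: [179.8, 0.6, -150.5]
force: [-6.0, 3.2, 10.1]
width: 12.9
```

```bash
python3 -c "
from station import env
from h import *
rd(env)"
```

```text
22.5 [ -6.888  25.425   4.773  68.996   0.523 -36.474] [598.453 -69.587 172.571] [ 179.788    0.594 -150.413] 12.9 F [-5.278  3.903  9.753] M [0.994 0.627 0.128] sdMz 0.07775120774071392 tau6 0.04105260595679283
```

Call:
{"op": "servo_tool", "data": {"deltas": [[0,0,0,0.6],[0,0,0,0.6],[0,0,0,0.6],[0,0,0,0.6],[0,0,0,0.6],[0,0,0,0.6],[0,0,0,0.6],[0,0,0,0.6]]}}

```text
t: 23.3
eef_pos: [598.4, -69.5, 172.6]
tool_rot: [179.7, 0.6, -155.2]
force: [-6.3, 5.0, 10.2]
width: 13.6
```

```bash
python3 -c "
from station import env
from h import *
rd(env)"
```

```text
23.45 [ -6.883  25.423   4.766  68.999   0.533 -31.686] [598.384 -69.486 172.55 ] [ 179.727    0.572 -155.197] 13.1 F [-5.758  5.154  9.856] M [1.115 0.71  0.22 ] sdMz 0.038170113460377464 tau6 0.16025303571950644
```

```bash
cat >> h.py <<'E'
def rt(env,n=4):
    for i in range(n):
        if i: env.snapshot("top")
        s=env.read_state(); print(round(s['t'],2),'yaw %.2f j6 %.2f Mz %.3f tau6 %.3f'%(s['tool_rot'][2],s['joints'][5],s['moment'][2],s['joint_torque'][5]),s['force'].round(1))
E
```

Call:
{"op": "servo_tool", "data": {"deltas": [[0,0,0,0.6],[0,0,0,0.6],[0,0,0,0.6],[0,0,0,0.6],[0,0,0,0.6],[0,0,0,0.6],[0,0,0,0.6],[0,0,0,0.6]]}}

```text
t: 24.25
eef_pos: [598.4, -69.4, 172.6]
tool_rot: [179.7, 0.6, -160.0]
force: [-5.7, 5.9, 11.1]
width: 13.4
```

```bash
python3 -c "
from station import env
from h import *
rt(env)"
```

```text
24.25 yaw -160.01 j6 -26.87 Mz 0.265 tau6 -0.027 [-5.7  5.9 11.1]
24.3 yaw -160.05 j6 -26.83 Mz 0.261 tau6 0.032 [-6.9  6.  10.4]
24.35 yaw -160.00 j6 -26.87 Mz 0.105 tau6 0.402 [-6.   6.6  9.9]
24.4 yaw -160.00 j6 -26.89 Mz 0.201 tau6 0.243 [-6.7  5.9 10.2]
```

Call:
{"op": "servo_tool", "data": {"deltas": [[0,0,0,0.6],[0,0,0,0.6],[0,0,0,0.6],[0,0,0,0.6],[0,0,0,0.6],[0,0,0,0.6],[0,0,0,0.6],[0,0,0,0.6]]}}

```text
t: 25.2
eef_pos: [598.3, -69.2, 172.5]
tool_rot: [179.6, 0.5, -164.8]
force: [-6.9, 7.6, 11.3]
width: 12.6
```

```bash
python3 -c "
from station import env
from h import *
rt(env)"
```

```text
25.2 yaw -164.80 j6 -22.07 Mz 0.268 tau6 -0.025 [-6.9  7.6 11.3]
25.25 yaw -164.84 j6 -22.03 Mz 0.234 tau6 0.034 [-7.2  7.  11.4]
25.3 yaw -164.80 j6 -22.07 Mz 0.205 tau6 0.404 [-7.   6.5 10.6]
25.35 yaw -164.79 j6 -22.09 Mz 0.182 tau6 0.246 [-7.3  6.5 10.7]
```

Mz at the end of each motion is steady at 0.265, which is the friction alone, so there's no contact yet. Continuing.

Call:
{"op": "servo_tool", "data": {"deltas": [[0.01,0.016,0,0.6],[0,0,0,0.6],[0,0,0,0.6],[0,0,0,0.6],[0,0,0,0.6],[0,0,0,0.6],[0,0,0,0.6],[0,0,0,0.6]]}}

```text
t: 26.15
eef_pos: [598.2, -69.1, 172.6]
tool_rot: [179.6, 0.5, -169.6]
force: [-4.4, 5.9, 9.0]
width: 13.2
```

```bash
python3 -c "
from station import env
from h import *
rt(env,2)"
```

```text
26.15 yaw -169.61 j6 -17.24 Mz 0.239 tau6 -0.029 [-4.4  5.9  9. ]
26.2 yaw -169.65 j6 -17.20 Mz 0.212 tau6 0.030 [-4.5  5.9  9.7]
```

Call:
{"op": "servo_tool", "data": {"deltas": [[0,0,0,0.6],[0,0,0,0.6],[0,0,0,0.6],[0,0,0,0.6],[0,0,0,0.6],[0,0,0,0.6],[0,0,0,0.6],[0,0,0,0.6]]}}

```text
t: 27.0
eef_pos: [598.2, -69.0, 172.6]
tool_rot: [179.5, 0.5, -174.4]
force: [-3.7, 6.9, 9.2]
width: 13.1
```

```bash
python3 -c "
from station import env
from h import *
rt(env,2)"
```

```text
27.0 yaw -174.40 j6 -12.44 Mz 0.211 tau6 -0.027 [-3.7  6.9  9.2]
27.05 yaw -174.44 j6 -12.40 Mz 0.224 tau6 0.032 [-3.4  6.6  8.6]
```

Call:
{"op": "servo_tool", "data": {"deltas": [[0,0.01,0,0.6],[0,0,0,0.6],[0,0,0,0.6],[0,0,0,0.6],[0,0,0,0.6],[0,0,0,0.6],[0,0,0,0.6],[0,0,0,0.6]]}}

```text
t: 27.85
eef_pos: [598.2, -68.8, 172.6]
tool_rot: [179.5, 0.4, -179.2]
force: [-4.0, 6.4, 9.2]
width: 12.9
```

```bash
python3 -c "
from station import env
from h import *
rt(env,2)"
```

```text
27.85 yaw -179.21 j6 -7.61 Mz 0.247 tau6 -0.028 [-4.   6.4  9.2]
27.9 yaw -179.24 j6 -7.57 Mz 0.198 tau6 0.030 [-4.5  5.1  8.7]
```

Call:
{"op": "servo_tool", "data": {"deltas": [[0,0,0,0.6],[0,0,0,0.6],[0,0,0,0.6],[0,0,0,0.6],[0,0,0,0.6],[0,0,0,0.6],[0,0,0,0.6],[0,0,0,0.6]]}}

```text
t: 28.7
eef_pos: [598.2, -68.6, 172.6]
tool_rot: [179.5, 0.4, 176.0]
force: [-3.2, 7.4, 9.4]
width: 13.3
```

```bash
python3 -c "
from station import env
from h import *
rt(env,2)"
```

```text
28.7 yaw 176.00 j6 -2.81 Mz 0.313 tau6 -0.026 [-3.2  7.4  9.4]
28.75 yaw 175.96 j6 -2.77 Mz 0.239 tau6 0.032 [-5.1  6.6  8.5]
```

Call:
{"op": "servo_tool", "data": {"deltas": [[0,0,0,0.5],[0,0,0,0.5],[0,0,0,0.5],[0,0,0,0.5],[0,0,0,0.5],[0,0,0,0.5],[0,0,0,0.5],[0,0,0,0.5]]}}

```text
t: 29.55
eef_pos: [598.2, -68.5, 172.6]
tool_rot: [179.4, 0.4, 172.0]
force: [-3.4, 7.3, 8.5]
width: 13.0
```

```bash
python3 -c "
from station import env
from h import *
rt(env,3)"
```

```text
29.55 yaw 172.01 j6 1.18 Mz 0.245 tau6 0.022 [-3.4  7.3  8.5]
29.6 yaw 171.98 j6 1.22 Mz 0.203 tau6 0.069 [-4.3  7.6  9.1]
29.65 yaw 172.01 j6 1.18 Mz 0.192 tau6 0.375 [-3.9  8.   9.6]
```

Call:
{"op": "servo_tool", "data": {"deltas": [[0,0.01,0,0.6],[0,0,0,0.6],[0,0,0,0.6],[0,0,0,0.6],[0,0,0,0.6],[0,0,0,0.6],[0,0,0,0.6],[0,0,0,0.6]]}}

```text
t: 30.45
eef_pos: [598.3, -68.4, 172.6]
tool_rot: [179.4, 0.3, 167.2]
force: [-3.8, 6.9, 9.2]
width: 12.9
```

```bash
python3 -c "
from station import env
from h import *
rt(env,3)"
```

```text
30.45 yaw 167.20 j6 6.02 Mz 0.299 tau6 -0.027 [-3.8  6.9  9.2]
30.5 yaw 167.16 j6 6.06 Mz 0.188 tau6 0.031 [-4.5  7.   8.5]
30.55 yaw 167.20 j6 6.02 Mz 0.134 tau6 0.401 [-3.8  7.2  9. ]
```

Call:
{"op": "servo_tool", "data": {"deltas": [[0,0,0,0.6],[0,0,0,0.6],[0,0,0,0.6],[0,0,0,0.6],[0,0,0,0.6],[0,0,0,0.6],[0,0,0,0.6],[0,0,0,0.6]]}}

```text
t: 31.35
eef_pos: [598.3, -68.3, 172.6]
tool_rot: [179.4, 0.3, 162.4]
force: [-4.3, 8.8, 8.5]
width: 13.3
```

```bash
python3 -c "
from station import env
from h import *
rt(env,3)"
```

```text
31.35 yaw 162.41 j6 10.81 Mz 0.318 tau6 0.016 [-4.3  8.8  8.5]
31.4 yaw 162.37 j6 10.85 Mz 0.277 tau6 0.071 [-3.1  6.9  8.7]
31.45 yaw 162.41 j6 10.81 Mz 0.221 tau6 0.440 [-4.2  7.8  8.6]
```

tau6 has almost no noise, and it has just stepped up by 0.042 N m (about 5 N on the foot). One more identical step should give about 13 N.

Call:
{"op": "servo_tool", "data": {"deltas": [[0,0,0,0.6],[0,0,0,0.6],[0,0,0,0.6],[0,0,0,0.6],[0,0,0,0.6],[0,0,0,0.6],[0,0,0,0.6],[0,0,0,0.6]]}}

```text
t: 32.25
eef_pos: [598.3, -68.1, 172.6]
tool_rot: [179.4, 0.2, 157.6]
force: [-4.1, 8.3, 8.4]
width: 12.8
```

```bash
python3 -c "
from station import env
from h import *
rt(env,3)"
```

```text
32.25 yaw 157.62 j6 15.61 Mz 0.316 tau6 0.073 [-4.1  8.3  8.4]
32.3 yaw 157.58 j6 15.65 Mz 0.327 tau6 0.128 [-3.8  8.2  8.1]
32.35 yaw 157.62 j6 15.61 Mz 0.330 tau6 0.500 [-2.8  8.9  8.5]
```

That gives about 12.5 N. I'll add a last 1.6° (about 2.5 N), then release.

Call:
{"op": "servo_tool", "data": {"deltas": [[0,0,0,0.4],[0,0,0,0.4],[0,0,0,0.4],[0,0,0,0.4],[0,0,0,0],[0,0,0,0],[0,0,0,0],[0,0,0,0]]}}

```text
t: 33.15
eef_pos: [598.3, -68.1, 172.6]
tool_rot: [179.4, 0.2, 156.0]
force: [-3.1, 9.5, 8.2]
width: 12.9
```

```bash
python3 -c "
from station import env
from h import *
rt(env,3)"
```

```text
33.15 yaw 156.04 j6 17.19 Mz 0.309 tau6 0.298 [-3.1  9.5  8.2]
33.2 yaw 156.04 j6 17.19 Mz 0.246 tau6 0.298 [-2.8  9.   7.9]
33.25 yaw 156.04 j6 17.19 Mz 0.305 tau6 0.298 [-3.4  9.7  9.1]
```

Call:
{"op": "servo_tool", "data": {"deltas": [[0,0,0,0],[0,0,0,0],[0,0,0,0],[0,0,0,0],[0,0,0,0],[0,0,-0.3,0],[0,0,-0.5,0],[0,0,-0.6,0]], "hand": 0.6}}

```text
t: 34.05
eef_pos: [597.6, -69.5, 214.7]
tool_rot: [179.5, 0.1, 156.0]
force: [0.5, 0.3, 0.4]
width: 34.4
```

```bash
python3 - <<'E'
from station import env
from h import *
rd(env,2)
s=env.read_state()
M=R.from_euler('xyz',s['tool_rot'],degrees=True).as_matrix()
for a in (190.7,193):
    p=[598.5+80*np.cos(np.radians(a)),-70.5+80*np.sin(np.radians(a)),220]
    print(p,M.T@(np.array(p)-s['eef_pos'])/30)
E
```

```text
34.1 [-6.857 24.504  9.974 74.944  0.464 17.169] [598.609 -69.591 218.028] [179.402   0.365 155.974] 34.6 F [-0.364 -0.07   1.836] M [ 0.024 -0.026 -0.008] sdMz 0.024721733436989184 tau6 0.0065883326169569045
[np.float64(519.8909762765107), np.float64(-85.35332923084616), 220] [ 2.182 -1.547 -0.096]
[np.float64(520.5503948171812), np.float64(-88.4960843475092), 220] [ 2.12  -1.634 -0.096]
```

Released; forces back to zero. Now back to the handle.

Call:
{"op": "servo_tool", "data": {"deltas": [[0.3,-0.225,0,0],[0.4,-0.29,0,0],[0.4,-0.29,0,0],[0.4,-0.29,0,0],[0.35,-0.25,0,0],[0.3,-0.23,0,0],[0,0,0,-6],[0,0,0,-6]]}}

```text
t: 34.9
eef_pos: [519.5, -86.5, 213.8]
tool_rot: [179.5, 0.3, 168.2]
force: [0.5, -0.2, -1.7]
width: 34.2
```

Call:
{"op": "servo_tool", "data": {"deltas": [[0,0,0,-6],[0,0,0,-6],[0,0,0,-6],[0,0,0,-6],[0,0,0,0],[0,0,0,0],[0,0,0,0],[0,0,0,0]]}}

```text
t: 35.7
eef_pos: [519.7, -86.3, 213.4]
tool_rot: [179.7, 0.5, -168.1]
force: [-0.4, -0.4, 1.3]
width: 34.4
```

```bash
python3 - <<'E'
from station import env
from h import *
import cv2
rd(env,1)
s=env.read_state()
M=R.from_euler('xyz',s['tool_rot'],degrees=True).as_matrix()
print(M.T@(np.array([520.5,-86.5,163])-s['eef_pos'])/30)
W=env.calibration("wrist");print(W['xyz'],W['orientation'])
cv2.imwrite('pics/w6.png',env.snapshot('wrist')[:,:,::-1])
E
```

```text
35.7 [ -9.701  15.659  -3.277  70.748   0.481 -21.593] [519.727 -86.349 213.352] [ 179.669    0.471 -168.108] 34.4 F [-0.429 -0.358  1.305] M [ 0.018 -0.034 -0.032] sdMz 0.0 tau6 0.054891323670744896
[-0.01  -0.02   1.678]
[ 451.777 -101.931  333.162] [-16.114  -0.322 101.856]
```

View pics/w6.png

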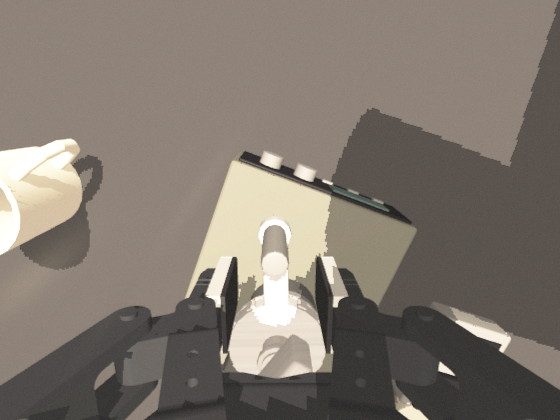

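The handle at (275,265) is centred between the pads. I'll descend, narrow the jaws and swing clockwise, stopping short of the seat.

Call:
{"op": "servo_tool", "data": {"deltas": [[0,0,0.3,0],[0,0,0.4,0],[0,0,0.4,0],[0,0,0.4,0],[0,0,0.18,0],[0,0,0,0],[0,0,0,0],[0,0,0,0]]}}

```text
t: 36.55
eef_pos: [520.4, -86.0, 163.4]
tool_rot: [179.7, 0.5, -168.0]
force: [-0.4, 0.4, 0.2]
width: 34.2
```

Call:
{"op": "servo_tool", "data": {"deltas": [[0,0,0,0],[0,0,0,0],[0,0,0,0],[0,0,0,0],[0,0,0,0],[0,0,0,0],[0,0,0,0],[0,0,0,0]], "hand": 0.7}}

```text
t: 37.35
eef_pos: [520.0, -86.0, 162.9]
tool_rot: [179.7, 0.5, -168.0]
force: [-0.1, 0.5, -0.1]
width: 25.7
```

Call:
{"op": "servo_tool", "data": {"deltas": [[0,0.1,0,0],[-0.006,0.18,0,4],[-0.006,0.186,0,4],[-0.006,0.186,0,4],[-0.006,0.186,0,4],[-0.006,0.186,0,4],[-0.006,0.186,0,4],[-0.006,0.186,0,4]]}}

```text
t: 38.15
eef_pos: [520.9, -44.7, 163.3]
tool_rot: [179.5, 0.3, 163.8]
force: [1.1, -5.1, -0.2]
width: 25.9
```

```bash
cat >> h.py <<'E'
def hd(env,n=1):
    for i in range(n):
        if i: env.snapshot("top")
        s=env.read_state(); M=R.from_euler('xyz',s['tool_rot'],degrees=True).as_matrix()
        d=s['eef_pos'][:2]-[598.5,-70.5]
        print('%.2f'%s['t'],s['eef_pos'].round(2),'yaw %.2f'%s['tool_rot'][2],'r %.1f ang %.2f'%(np.hypot(*d),np.degrees(np.arctan2(d[1],d[0]))%360),'Ftool',(M.T@s['force']).round(1),'j',s['joint_torque'][[0,5]].round(3),'w %.1f'%s['width'])
E
python3 -c "
from station import env
from h import *
hd(env)"
```

```text
38.15 [520.87 -44.66 163.28] yaw 163.80 r 81.8 ang 161.59 Ftool [-2.4 -4.6  0.2] j [ 1.    -2.114] w 25.9
```

Call:
{"op": "servo_tool", "data": {"deltas": [[-0.006,0.186,0,4],[-0.006,0.186,0,4],[-0.002,0.093,0,2],[0,0.045,0,1],[0,0.02,0,0],[0,0.02,0,0],[0,0.02,0,0],[0,0.02,0,0]]}}

```text
t: 38.95
eef_pos: [527.2, -28.2, 163.3]
tool_rot: [179.5, 0.1, 153.0]
force: [-3.2, -3.5, 0.2]
width: 25.8
```

```bash
python3 -c "
from station import env
from h import *
hd(env,3)"
```

```text
38.95 [527.18 -28.21 163.33] yaw 152.99 r 82.9 ang 149.33 Ftool [ 1.2 -4.6 -0.3] j [ 1.952 -0.065] w 25.8
39.00 [527.22 -28.12 163.33] yaw 152.99 r 82.9 ang 149.26 Ftool [ 0.9 -4.  -1.4] j [ 1.313 -0.059] w 25.7
39.05 [527.25 -28.11 163.33] yaw 152.99 r 82.9 ang 149.25 Ftool [ 0.4 -3.9 -1.4] j [ 1.856 -0.007] w 25.2
```

Call:
{"op": "servo_tool", "data": {"deltas": [[-0.001,0.0125,0,0.3],[-0.001,0.0125,0,0.3],[-0.001,0.0125,0,0.3],[-0.001,0.0125,0,0.3],[-0.001,0.0125,0,0.3],[-0.001,0.0125,0,0.3],[-0.001,0.0125,0,0.3],[-0.001,0.0125,0,0.3]]}}

```text
t: 39.85
eef_pos: [528.9, -25.5, 163.3]
tool_rot: [179.4, 0.1, 150.6]
force: [-3.4, -2.7, 1.2]
width: 25.5
```

```bash
python3 -c "
from station import env
from h import *
hd(env,2)"
```

```text
39.85 [528.86 -25.53 163.32] yaw 150.56 r 82.9 ang 147.15 Ftool [ 1.6 -4.  -1.3] j [ 1.652 -0.196] w 25.5
39.90 [528.88 -25.51 163.32] yaw 150.53 r 82.9 ang 147.13 Ftool [ 2.1 -4.9 -1.2] j [ 1.273 -0.195] w 25.6
```

Call:
{"op": "servo_tool", "data": {"deltas": [[0,0.008,0,0.2],[0,0.008,0,0.2],[0,0.008,0,0.2],[0,0.008,0,0.2],[0,0.008,0,0.2],[0,0.008,0,0.2],[0,0.008,0,0.2],[0,0.008,0,0.2]]}}

```text
t: 40.7
eef_pos: [529.9, -23.9, 163.4]
tool_rot: [179.4, 0.1, 149.0]
force: [-4.3, -2.9, 0.7]
width: 25.9
```

```bash
python3 -c "
from station import env
from h import *
hd(env,2)"
```

```text
40.70 [529.91 -23.93 163.36] yaw 148.97 r 82.9 ang 145.82 Ftool [ 2.2 -4.6 -0.8] j [ 1.673 -0.14 ] w 25.9
40.75 [529.95 -23.9  163.37] yaw 148.95 r 82.9 ang 145.79 Ftool [ 2.3 -4.7 -0.6] j [ 1.429 -0.137] w 25.6
```

Call:
{"op": "servo_tool", "data": {"deltas": [[0,0.006,0,0.15],[0,0.006,0,0.15],[0,0.006,0,0.15],[0,0.006,0,0.15],[0,0.006,0,0.15],[0,0.006,0,0.15],[0,0.006,0,0.15],[0,0.006,0,0.15]]}}

```text
t: 41.55
eef_pos: [530.7, -22.7, 163.4]
tool_rot: [179.4, 0.1, 147.8]
force: [-3.7, -3.6, 0.4]
width: 25.7
```

```bash
python3 -c "
from station import env
from h import *
hd(env,2)"
```

```text
41.55 [530.75 -22.73 163.4 ] yaw 147.77 r 82.9 ang 144.81 Ftool [ 1.2 -5.  -0.5] j [ 1.73  -0.108] w 25.7
41.60 [530.76 -22.71 163.4 ] yaw 147.76 r 82.9 ang 144.80 Ftool [ 0.7 -5.7  1.5] j [ 1.562 -0.106] w 25.7
```

Call:
{"op": "servo_tool", "data": {"deltas": [[0,0.004,0,0.1],[0,0.004,0,0.1],[0,0.004,0,0.1],[0,0.004,0,0.1],[0,0.004,0,0.1],[0,0.004,0,0.1],[0,0.004,0,0.1],[0,0.004,0,0.1]]}}

```text
t: 42.4
eef_pos: [531.3, -21.9, 163.4]
tool_rot: [179.4, 0.1, 147.0]
force: [-2.7, -4.0, -0.9]
width: 25.3
```

```bash
python3 -c "
from station import env
from h import *
hd(env,2)"
```

```text
42.40 [531.27 -21.93 163.42] yaw 146.97 r 82.9 ang 144.15 Ftool [ 0.1 -4.8  0.9] j [ 1.893 -0.07 ] w 25.3
42.45 [531.3  -21.93 163.45] yaw 146.96 r 82.9 ang 144.14 Ftool [-0.2 -3.8  0.7] j [ 1.79  -0.069] w 25.4
```

Call:
{"op": "servo_tool", "data": {"deltas": [[0,0.004,0,0.1],[0,0.004,0,0.1],[0,0.004,0,0.1],[0,0.004,0,0.1],[0,0.004,0,0.1],[0,0.004,0,0.1],[0,0.004,0,0.1],[0,0.004,0,0.1]]}}

```text
t: 43.25
eef_pos: [531.8, -21.2, 163.5]
tool_rot: [179.4, 0.1, 146.2]
force: [-2.1, -4.9, -1.6]
width: 25.5
```

```bash
python3 -c "
from station import env
from h import *
hd(env,2)"
```

```text
43.25 [531.79 -21.23 163.46] yaw 146.16 r 82.9 ang 143.55 Ftool [-1.  -5.3  1.5] j [ 2.674 -0.057] w 25.5
43.30 [531.8  -21.21 163.44] yaw 146.16 r 82.9 ang 143.54 Ftool [-0.3 -5.4  2.9] j [ 2.57  -0.045] w 25.7
```

Call:
{"op": "servo_tool", "data": {"deltas": [[0,0.003,0,0.1],[0,0.003,0,0.1],[0,0.003,0,0.1],[0,0.003,0,0.1],[0,0.003,0,0.1],[0,0.003,0,0.1],[0,0.003,0,0.1],[0,0.003,0,0.1]]}}

```text
t: 44.1
eef_pos: [532.2, -20.9, 163.4]
tool_rot: [179.5, 0.1, 145.4]
force: [-2.8, -6.8, -1.1]
width: 25.5
```

```bash
python3 -c "
from station import env
from h import *
hd(env,2)"
```

```text
44.10 [532.16 -20.86 163.45] yaw 145.36 r 82.9 ang 143.19 Ftool [-1.5 -7.2  1.1] j [ 3.66  -0.048] w 25.5
44.15 [532.18 -20.84 163.45] yaw 145.35 r 82.8 ang 143.17 Ftool [-0.9 -7.2  1.3] j [ 3.558 -0.036] w 25.5
```

Call:
{"op": "servo_tool", "data": {"deltas": [[0,0.003,0,0.1],[0,0.003,0,0.1],[0,0.003,0,0.1],[0,0.003,0,0.1],[0,0.003,0,0.1],[0,0.003,0,0.1],[0,0.003,0,0.1],[0,0.003,0,0.1]]}}

```text
t: 44.95
eef_pos: [532.5, -20.5, 163.4]
tool_rot: [179.5, 0.1, 144.5]
force: [-2.8, -8.3, -2.2]
width: 25.3
```

```bash
python3 -c "
from station import env
from h import *
hd(env,2)"
```

```text
44.95 [532.51 -20.51 163.42] yaw 144.55 r 82.8 ang 142.85 Ftool [-2.5 -8.4  2.1] j [ 4.829 -0.039] w 25.3
45.00 [532.52 -20.52 163.44] yaw 144.54 r 82.8 ang 142.86 Ftool [-2.5 -8.7  2. ] j [ 4.716 -0.027] w 25.8
```

The force is climbing at about 2 N/mm of command (8.6 N now). Two more small steps to reach 12 N.

Call:
{"op": "servo_tool", "data": {"deltas": [[0,0.0035,0,0],[0,0.0035,0,0],[0,0.0035,0,0],[0,0.0035,0,0],[0,0.0035,0,0],[0,0.0035,0,0],[0,0.0035,0,0],[0,0.0035,0,0]]}}

```text
t: 45.8
eef_pos: [532.8, -20.1, 163.4]
tool_rot: [179.5, 0.1, 144.5]
force: [-4.9, -11.1, -0.4]
width: 25.6
```

```bash
python3 -c "
from station import env
from h import *
hd(env,3)"
```

```text
45.80 [532.76 -20.08 163.41] yaw 144.54 r 82.8 ang 142.51 Ftool [ -2.5 -11.9   0.3] j [ 6.093 -0.014] w 25.6
45.85 [532.74 -20.11 163.4 ] yaw 144.54 r 82.8 ang 142.54 Ftool [ -2.6 -11.5   1. ] j [ 5.964 -0.012] w 25.6
45.90 [532.76 -20.1  163.41] yaw 144.54 r 82.8 ang 142.52 Ftool [ -1.3 -11.9   0.6] j [ 5.987e+00 -5.000e-03] w 25.7
```

About 11.8 N, which is in the target band. Now I'll back off and lift clear.

Call:
{"op": "servo_tool", "data": {"deltas": [[0,0,0,0],[0,-0.03,0,0],[0,-0.08,0,0],[0,-0.15,0,0],[0,0,0,0],[0,0,0,0],[0,0,0,0],[0,0,0,0]]}}

```text
t: 46.7
eef_pos: [528.6, -25.5, 163.4]
tool_rot: [179.4, 0.1, 144.6]
force: [0.3, -0.3, 0.2]
width: 25.6
```

```bash
python3 -c "
from station import env
from h import *
hd(env,3)"
```

```text
46.70 [528.64 -25.53 163.41] yaw 144.58 r 83.1 ang 147.23 Ftool [-0.4 -0.1 -0.2] j [-0.062  0.001] w 25.6
46.75 [528.62 -25.54 163.4 ] yaw 144.58 r 83.1 ang 147.24 Ftool [0.2 0.4 0.1] j [-0.036  0.001] w 25.4
46.80 [528.64 -25.55 163.41] yaw 144.58 r 83.1 ang 147.24 Ftool [ 0.7 -0.3 -0.2] j [-0.016  0.001] w 25.4
```

Call:
{"op": "servo_tool", "data": {"deltas": [[0,0,-0.2,0],[0,0,-0.4,0],[0,0,-0.6,0],[0,0,-0.6,0],[0,0,-0.6,0],[0,0,-0.6,0],[0,0,-0.3,0],[0,0,0,0]]}}

```text
t: 47.6
eef_pos: [528.5, -26.4, 263.9]
tool_rot: [179.4, 0.2, 144.6]
force: [-0.0, -0.3, -0.8]
width: 25.2
```

Call:
{"op": "servo_tool", "data": {"deltas": [[0.5,0,0,0],[0.7,0,0,0],[0.7,0,0,0],[0.7,0,0,0],[0.4,0,0,0],[0,0,0,0],[0,0,0,0],[0,0,0,0]]}}

```text
t: 48.4
eef_pos: [455.1, 25.5, 262.1]
tool_rot: [179.4, 0.1, 144.6]
force: [0.8, 0.5, -0.5]
width: 25.4
```

```bash
python3 - <<'E'
from station import env
from h import *
import cv2
hd(env)
a=cv2.imread("pics/side0.png"); b=env.snapshot("side")[:,:,::-1]
t=env.snapshot("top")[:,:,::-1]; t0=cv2.imread("pics/top0.png")
r=lambda i,y,x:cv2.resize(np.ascontiguousarray(i[y:y+140,x:x+190]),(400,295),interpolation=2)
cv2.imwrite("pics/fin.png",np.vstack([np.hstack([r(a,200,200),r(b,200,200)]),np.hstack([r(t0,150,250),r(t,150,250)])]))
E
```

```text
48.40 [455.11  25.47 262.08] yaw 144.56 r 172.5 ang 146.21 Ftool [-0.4  0.9  0.5] j [ 0.441 -0.004] w 25.4
```

View pics/fin.png

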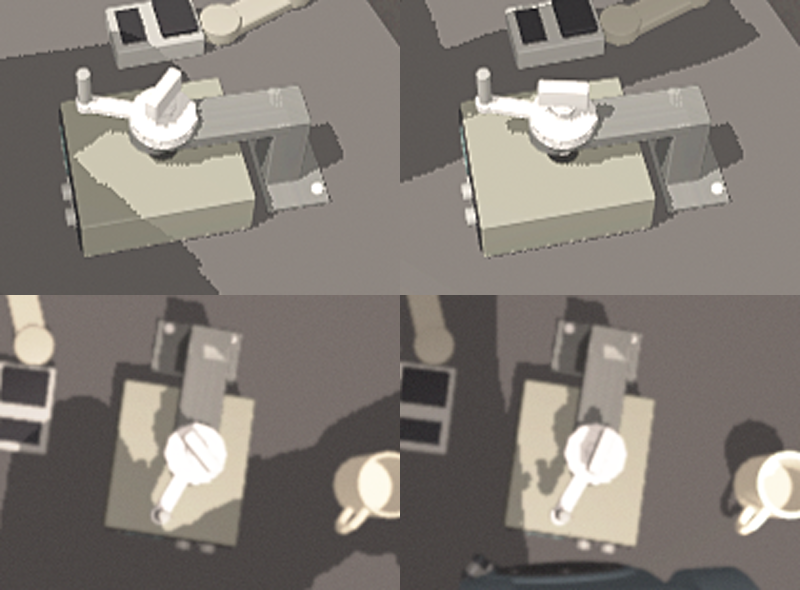

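The before/after views match. The handle is back at (83,70) in the side crop, the bar is turned, and the radio, charger and mug haven't moved. The tool is clear, so I'm handing in.

```bash
python3 -c "
from station import env
print(env.sign_off())"
```

```text
the job is handed in; nothing more can be done
None
```

The job is done and was handed in at about 48.5 s of the 72 s allowed; sign-off gives no verdict.

- **Nut loosened:** I swung the handle about 43–45° anticlockwise (roughly 0.75 rad), pushing with about 5.5 N.
- **Screw turned:** I gripped the T-head and turned it about 66° clockwise while the nut was loose. The wrist torque rose by about 0.10 N m, which means roughly 12.5 N on the foot. I then added 1.6°, so the foot should press with about 15 N. That figure is worked out from torque and angle, not measured directly. The moment sensor was noisy, so I relied on the steadier joint-6 torque.
- **Nut tightened:** I pushed the handle back clockwise in small steps until it took about 11.8 N, then backed off to zero force and lifted clear.
- **Last checks:** before/after pictures from the side and top show the handle back where it started. The radio, mug, charger and the visible end of the handset had not moved. The tool was clear and read no force.

Two things went wrong on the way, and I corrected both:
- **Tilted tool:** turning past joint 6's limit early on tilted the tool by about 5°. I undid it in free space, down to about 0.5°.
- **First grasp on the screw:** the jaws closed on a 22 mm collar below the bar, so I opened, rose 7 mm and gripped the bar itself (13 mm).

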